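# Set a mortar prism in the spring-loaded length comparator and latch the rail

## Task

Set the full-length mortar prism that lies at the front edge of the bench in the length comparator: hold it just above the fixed anvil, press its end back against the sprung anvil, lower it flat on the bed between the guide cheeks and let go, so that the spring holds it against the fixed anvil. Then swing the hold-down rail over it and press it down until its catch holds it shut. Work gently: do not jam the sprung anvil on its end stop, knock the prism or force the rail, and leave the loose half prism and cube where they are.

Things in the scene. Friction and masses are not known exactly. Their poses are not given: they have to be found in the camera images.
- prism_center (a point): Centre of the loose full-length mortar prism: plain grey bar 40 x 160 x 40 mm, about 0.56 kg, lying flat on the bench. Axes: y along its 160 mm length, z up. Take it across its 40 mm width.
- comparator: Fixed length comparator, grey base 292 x 68 mm, top 12 mm high, on the deck plate. Origin: centre of its underside. x runs along the bed to the dial gauge end, z up. Two bed supports, 24 mm long, at x = +-50 mm, top at z = 18 mm; on each a pair of guide cheeks leaves 44 mm for the prism (2 mm a side), with flared tops up to z = 35 mm. Between the supports the sides are open: hold the prism near its middle.
- bed (a point): Point on the comparator at bed height (x 0, y 0, z 18 mm), axes as the comparator. Seated, the prism lies along x with its centre 20 mm above this point. Steel fixed anvil: block 40 mm wide, 24 mm long, face at x = -80 mm, top 12 mm above this point; the catch post begins at x = -108 mm and stands up to 70 mm above this point.
- follower: Sprung anvil: steel pad 28 mm wide, z 18 to 64 mm in the comparator frame. Origin: on its face at z = 38 mm; face at rest at x = 72 mm, so only 152 mm to the fixed anvil. Slides to +x: 1 N at rest, 1.4 N more per mm. The 160 mm prism clears the fixed anvil from 8 mm of travel (12 N); solid end stop at 11 mm (16 N). Over 25 N on it spoils the gauge.
- rail (a joint): Hold-down rail: aluminium bar 20 mm wide, 250 mm long; hinge (axis y) in the comparator frame at x 128, z 74 mm. Value in rad, 0: shut, level, pointing to -x; grows as raised. Starts upright at 1.6 to 1.8, top 0.33 m above the deck; friction holds it (1 N at the tip). A sprung rubber shoe under it presses the prism (5 N). Caught: under 0.015; not caught it stays or springs up above 0.02.
- rail_pad (a point): Middle of the outer (upper) face of the black press pad, 36 x 30 mm, near the rail's free end: 218 mm from the hinge, 10 mm off the hinge line. Axes: x along the rail to the hinge, z out of the pad. Near level the rail's end pin meets the bevelled spring catch; 6 to 12 N down on the pad snaps it under, then the rail is on a solid stop. Over 40 N is forcing it.
- half_center (a point): Centre of the half prism, grey mortar 40 x 80 x 40 mm, loose bystander at the left back.
- cube_center (a point): Centre of the mortar cube of 50 mm, loose bystander at the left.

How it is judged:
By the outcome, as a careful person would: the job done as asked, in the order asked, and still so for the second after the job is handed in, with the robot touching nothing.
It also fails if it takes over 72 s, if anything falls off the work surface, if the arm or the gripper's body presses on something with over 40 N, if the wrist force passes 120 N, or if a joint passes its speed limit or range.

## Robot

A 7-joint arm with a two-finger parallel gripper is mounted at the origin on a cart in front of the work surface, level with it; the furniture and walls round the work are solid. World frame = base frame: x ahead of the robot, y to its left, z up, the work surface at z = 0. Lengths are in m, angles in degrees, forces in N, time in s.
With the tool pointing down it reaches from about 0.425 to 0.875 m from the base axis. Payload 4.7 kg.
Tool frame: the origin (TCP) lies at the very end of the fingers, on their centre line; the grasp point (between the pads) lies behind it (env.pinch_z is the z of the grasp point in the tool frame, in m); z points along the fingers, y is the direction in which the jaws open and shut (so a half turn about z gives the same grasp; the last joint's range is limited). The gripper opens to 87 mm and grips with 3 to 60 N. Pads are 19 mm wide; open, the fingers measure 117 mm over their backs; the gripper's body (75 mm by 190 mm) begins 51 mm behind the grasp point.
Start: joints at [-72.588, 18.392, -4.016, 83.108, 1.295, 78.541, -3.26], TCP at [0.186, 0.623, 0.223] pointing down, gripper open.
Joint ranges: [-163.93, 163.93], [-17.29, 119.83], [-79.2, 71.16], [3.27, 140.29], [-89.18, 269.18], [5.43, 117.66], [-154.24, 154.24]. Speed limits (degrees/s): [147.25, 147.25, 180, 180, 180, 180, 180].

## Interface

Orientations are given as [roll, pitch, yaw] about the fixed x, y, z axes, in that order (R = Rz(yaw) Ry(pitch) Rx(roll)).
In Python, from cell import readout, read_camera, env gives the robot as it stands. The module is installed in compiled form; this text tells all that it offers.
- The arm moves only by the tool servo_tool, never from a script. Its argument "plan" is a list that holds one entry, the list of rows, each a list of 5 numbers: the finger opening in m, from 0 to 0.087, then the shift along the tool's x, y, z in m, then the turn about the tool's z in rad. In form: [[[jaw, x, y, z, yaw], ...]]. A call has 1 to 12 rows; each row is the pose to reach, as a shift and turn from the pose measured when the call began, along the tool's axes at that moment; what a row does not reach only later rows make up. A row lasts 1/12 s, in which the tool goes at most 41.7 mm and 7.16 degrees, less where a joint would pass 70% of its speed; a pose out of reach is approached as far as the arm can. A call with a gripper value outside its range is refused whole. The fingers move at their own pace and stop on an object; "force" is the grip in N (left out, the last holds). Time passes only in rows, so rows that repeat a pose let the fingers close. It gives the time, the measured TCP pose, the force and the opening at its end, in the units of the state.
- readout.get_obs(): the state, without advancing time (a new reading comes with each control period).
- read_camera(name): name is "scene" or "side" or "wrist"; returns a dict with "image" (420x560x3 uint8, red, green, blue), "range_z" (420x560 float32, m along the optical axis (not along the pixel's ray), 0 where there is no reading), "mtx" (3x3 intrinsics, pixels), "camera_from_world" (4x4, takes a point from world to camera coordinates). Camera axes: x right, y up, looking along -z (the intrinsics and any distortion apply to the point x, -y, -z); pixel columns grow to the right and rows downward; lengths in m; the calibration is good to about 2 mm. A picture is of the moment at which its call begins.
- env.sign_off(): hands the job in, once; it reports no verdict.
The state is a dict: "time_s": time; "qpos": joint angles; "joint_velocities": joint speeds; "effort": joint torques, N m; "tool_pos": TCP position; "tool_rot": TCP orientation; "force": force on the tool from outside, world axes, zero at the start; "wrist_torque": the same for the moment, N m; "grip_width": finger opening in m.
Only numpy, scipy, OpenCV 4.12 (cv2) and the standard library are available. Lean on these libraries where they do the work, as an engineer would, in place of code of your own. Each camera call takes 0.05 s, during which the arm holds its last target. There are 200 camera calls.

## Working session

There is one attempt and no reset: what is moved stays moved. The work goes in short steps, Python scripts to look and compute and a tool call to move; the robot and the scene stay as the last step left them, time stands still between calls to the robot, and variables do not carry over. Pictures are saved under pics/ and viewed, about 8 in all and at most 12, crops included, and the job is handed in when it is done.

Besides the shell and the picture viewer there is one more tool, called after "Call:" as name(argument=value, ...) on one line, values as JSON. servo_tool: Moves the arm, as the interface text tells. Its arguments: {"type":"object","properties":{"plan":{"type":"array"},"force":{"type":"number"}},"required":["plan"]}

```bash
mkdir -p pics; cat > h.py <<'E'
import numpy as np, cv2
from cell import readout, read_camera, env
def cloud(c):
    d=c["range_z"].astype(float); K=c["mtx"]; v,u=np.mgrid[:d.shape[0],:d.shape[1]]
    P=np.stack([(u-K[0,2])/K[0,0]*d,-(v-K[1,2])/K[1,1]*d,-d,np.ones_like(d)],-1)
    W=P@np.linalg.inv(c["camera_from_world"]).T
    W=W[...,:3]; W[d==0]=np.nan
    return W
E
python3 - <<'E'
from h import *
o=readout.get_obs(); print(o, env.pinch_z)
for n in ["scene","side"]:
    c=read_camera(n); cv2.imwrite(f"pics/{n}0.png",c["image"][...,::-1]); np.savez(f"{n}0.npz",**c)
    print(n,c["mtx"].tolist(),np.linalg.inv(c["camera_from_world"]).round(3).tolist(), (c["range_z"]==0).mean())
E
```

```text
{'time_s': 0.0, 'qpos': array([-72.58846947,  18.43878484,  -4.01577581,  83.1745691 ,
         1.29480988,  78.54128543,  -3.25962367]), 'joint_velocities': array([ 0.05289213, -0.00431375,  0.02366451, -0.04614191,  0.04746553,
        0.01214334,  0.03390428]), 'effort': array([ 2.02785754e-04, -4.91298723e+01, -4.03709309e-01, -3.12526274e+01,
       -6.38604281e-02,  4.39344859e-02,  1.85213853e-04]), 'tool_pos': array([0.18562405, 0.62235235, 0.22146758]), 'tool_rot': array([-1.79890595e+02,  5.51415011e-03,  1.63398787e+02]), 'force': array([0.54862684, 0.02098612, 0.55533725]), 'wrist_torque': array([ 0.01360227,  0.03464254, -0.02643941]), 'grip_width': 0.08690045295851233} -0.0187
scene [[472.1212177812419, 0.0, 280.7880918625984], [0.0, 472.1212177812419, 213.29890843077698], [0.0, 0.0, 1.0]] [[-0.886, 0.275, -0.373, 0.273], [-0.464, -0.527, 0.713, 0.822], [-0.001, 0.804, 0.594, 0.58], [0.0, 0.0, 0.0, 1.0]] 0.0036437074829931975
side [[389.8789616281579, 0.0, 282.640430350199], [0.0, 389.8789616281579, 208.58268550713694], [0.0, 0.0, 1.0]] [[-0.929, 0.176, -0.326, 0.308], [-0.37, -0.474, 0.799, 0.872], [-0.014, 0.863, 0.505, 0.503], [0.0, 0.0, 0.0, 1.0]] 0.003813775510204082
```

View pics/scene0.png

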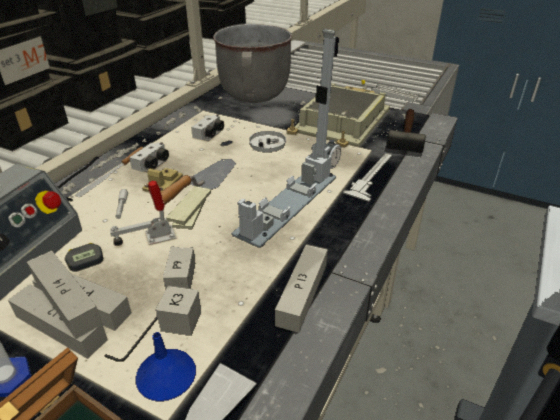

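View pics/side0.png

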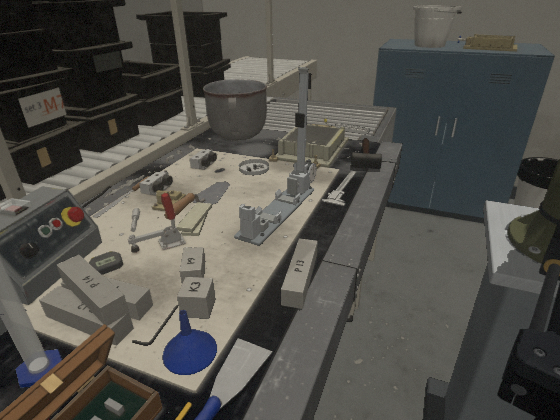

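The scene view shows prism P13 at (302,288), the comparator from its catch post (248,215) to its hinge (318,165), the upright rail with its pad at (322,95), the half P9 at (180,265) and the cube K3 at (178,310). Next I measure from depth.

```bash
cat > m.py <<'E'
from h import *
for n in ["scene","side"]:
    c=dict(np.load(f"{n}0.npz")); W=cloud(c); 
    def rect(z0,z1,seed,rad,tag):
        m=(abs(W[...,2]-(z0+z1)/2)<(z1-z0)/2)&(np.hypot(W[...,0]-seed[0],W[...,1]-seed[1])<rad)
        m=m.astype(np.uint8); k,l,s,ce=cv2.connectedComponentsWithStats(m)
        i=1+np.argmax(s[1:,4]); P=W[l==i]
        r=cv2.minAreaRect(P[:,:2].astype(np.float32)*1000)
        print(n,tag,len(P),"z",np.median(P[:,2]).round(4),"rect",np.round(r[0],1),np.round(r[1],1),round(r[2],2), "corners",cv2.boxPoints(r).round(0).tolist())
    px=(302,275) if n=="scene" else (299,265)
    s=W[px[1],px[0]]; print(n,"prism",s)
    rect(s[2]-.006,s[2]+.006,s,.15,"prism")
    q={"scene":[(285,210),(245,205),(322,95),(318,155),(180,258),(178,297)],"side":[(278,216),(247,210),(300,120),(299,178),(190,258),(196,288)]}[n]
    for t,p in zip(["base","post","pad","hinge","half","cube"],q): print(t,W[p[1],p[0]].round(4))
    b=W[q[0][1],q[0][0]]
    rect(.006,.016,b,.2,"base"); rect(.014,.022,b,.2,"bed")
    # tall things of comparator
    m=(W[...,2]>.12)&(W[...,2]<.33)&(np.hypot(W[...,0]-b[0],W[...,1]-b[1])<.25); P=W[m]
    print("rail pts",len(P)); 
    for z in np.arange(.12,.34,.03):
        a=P[abs(P[:,2]-z)<.01]; 
        if len(a): print(z.round(2),a.mean(0).round(4),a.min(0).round(3),a.max(0).round(3))
E
python3 m.py
```

```text
scene prism [0.50192701 0.31078432 0.04163007]
scene prism 1818 z 0.0414 rect [499.4 314.4] [ 40.4 162.3] 8.21 corners [[468.0, 392.0], [491.0, 231.0], [531.0, 237.0], [508.0, 398.0]]
base [0.6096 0.162  0.0404]
post [0.6464 0.2464 0.0934]
pad [ 0.614  -0.0051  0.2128]
hinge [ 0.6195 -0.014   0.0716]
half [0.6988 0.3748 0.0478]
cube [0.6396 0.455  0.0578]
scene base 9037 z 0.008 rect [680.8 163.2] [252.5 397.5] 0.15 corners [[554.0, 362.0], [555.0, -36.0], [808.0, -35.0], [807.0, 362.0]]
scene bed 1337 z 0.0199 rect [630.8 108.1] [294.5  69.3] 83.77 corners [[580.0, -35.0], [649.0, -42.0], [681.0, 251.0], [612.0, 258.0]]
rail pts 1334
0.12 [0.7208 0.1686 0.1251] [ 0.607 -0.023  0.12 ] [0.808 0.313 0.13 ]
0.15 [ 0.6153 -0.0158  0.15  ] [ 0.606 -0.025  0.14 ] [ 0.628 -0.012  0.16 ]
0.18 [ 0.6149 -0.0171  0.1794] [ 0.606 -0.025  0.17 ] [ 0.627 -0.012  0.189]
0.21 [ 0.6153 -0.0089  0.2102] [ 0.605 -0.032  0.2  ] [ 0.63  -0.001  0.22 ]
0.24 [ 0.6144 -0.02    0.2403] [ 0.605 -0.028  0.23 ] [ 0.627 -0.015  0.25 ]
0.27 [ 0.6141 -0.0215  0.2699] [ 0.605 -0.03   0.26 ] [ 0.627 -0.017  0.28 ]
0
[... 694 characters left out ...]
83.64 corners [[582.0, -30.0], [651.0, -38.0], [683.0, 251.0], [614.0, 258.0]]
rail pts 889
0.12 [0.7132 0.1523 0.1243] [ 0.609 -0.019  0.12 ] [0.808 0.311 0.13 ]
0.15 [ 0.6164 -0.0165  0.1499] [ 0.607 -0.025  0.14 ] [ 0.628 -0.012  0.16 ]
0.18 [ 0.6157 -0.0176  0.1791] [ 0.608 -0.023  0.171] [ 0.626 -0.012  0.189]
0.21 [ 0.6162 -0.0101  0.21  ] [ 0.607 -0.027  0.2  ] [ 0.63  -0.003  0.22 ]
0.24 [ 0.6165 -0.0213  0.2401] [ 0.607 -0.029  0.23 ] [ 0.628 -0.018  0.25 ]
0.27 [ 0.615  -0.0231  0.2703] [ 0.606 -0.031  0.261] [ 0.627 -0.018  0.28 ]
0.3 [ 0.6133 -0.027   0.2999] [ 0.602 -0.037  0.29 ] [ 0.627 -0.02   0.31 ]
0.33 [ 0.6163 -0.0231  0.3252] [ 0.605 -0.03   0.32 ] [ 0.629 -0.018  0.33 ]
```

Call:
servo_tool(plan=[[[0.087,-0.195,-0.103,0,0.57],[0.087,-0.195,-0.103,0,0.57],[0.087,-0.195,-0.103,0,0.57],[0.087,-0.195,-0.103,0,0.57],[0.087,-0.195,-0.103,0,0.57],[0.087,-0.389,-0.205,0,1.14],[0.087,-0.389,-0.205,0,1.14],[0.087,-0.389,-0.205,0,1.14],[0.087,-0.389,-0.205,0,1.14],[0.087,-0.389,-0.205,0,1.14],[0.087,-0.389,-0.205,0,1.14],[0.087,-0.389,-0.205,0,1.14]]], force=50)

```text
time_s: 1.1
tool_pos: [0.5048, 0.3075, 0.2217]
tool_rot: [179.9, 0.3, 97.4]
force: [-0.5, -0.1, 0.8]
grip_width: 0.0873
```

```bash
python3 - <<'E'
from h import *
o=readout.get_obs(); print(o["tool_pos"],o["tool_rot"],o["qpos"].round(1),o["time_s"],o["force"])
c=read_camera("wrist"); cv2.imwrite("pics/w1.png",c["image"][...,::-1]); np.savez("w1.npz",**c)
print(c["mtx"].round(1).tolist(),np.linalg.inv(c["camera_from_world"]).round(3).tolist(),(c["range_z"]==0).mean())
W=cloud(c)
m=(W[...,2]>.03)&(W[...,2]<.05)&(np.hypot(W[...,0]-.5,W[...,1]-.314)<.12)
if m.sum()>50:
  P=W[m]; print(np.median(P[:,2]),cv2.minAreaRect(P[:,:2].astype(np.float32)*1000))
E
```

```text
[0.50477314 0.3075363  0.22172909] [179.93141888   0.31559282  97.44842069] [-49.6  11.3  17.9  92.6  -3.2  76.7 -23.9] 1.1 [-0.5001591  -0.07664905  0.78301685]
[[317.3, 0.0, 283.8], [0.0, 317.3, 210.8], [0.0, 0.0, 1.0]] [[0.992, -0.123, -0.042, 0.494], [0.13, 0.942, 0.311, 0.392], [0.002, -0.314, 0.949, 0.383], [0.0, 0.0, 0.0, 1.0]] 0.0037414965986394557
0.03879723391751638 ((499.487548828125, 312.07232666015625), (39.63751220703125, 160.0911407470703), 8.229805946350098)
```

View pics/w1.png

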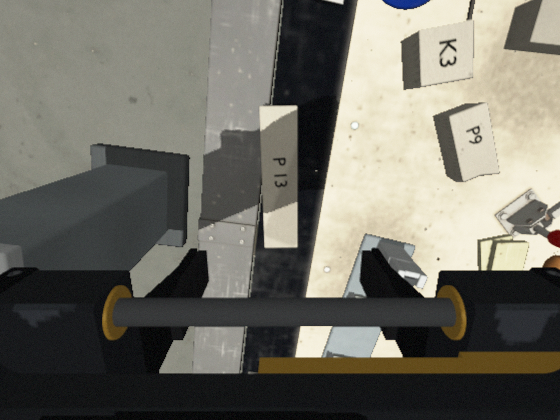

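The wrist view shows P13 centred at (280,177), and all three cameras agree on its pose to within 2 mm. Descending to grasp.

Call:
servo_tool(plan=[[[0.087,0.007,-0.0045,0.03,-0.014],[0.087,0.007,-0.0045,0.06,-0.014],[0.087,0.007,-0.0045,0.09,-0.014],[0.087,0.007,-0.0045,0.12,-0.014],[0.087,0.007,-0.0045,0.14,-0.014],[0.087,0.007,-0.0045,0.155,-0.014],[0.087,0.007,-0.0045,0.17,-0.014],[0.087,0.007,-0.0045,0.185,-0.014],[0.087,0.007,-0.0045,0.195,-0.014],[0.087,0.007,-0.0045,0.203,-0.014],[0.087,0.007,-0.0045,0.208,-0.014],[0.087,0.007,-0.0045,0.21,-0.014]]], force=50)

```text
time_s: 2.15
tool_pos: [0.4962, 0.317, 0.0109]
tool_rot: [-179.9, 0.2, 98.5]
force: [0.9, -0.4, -0.7]
grip_width: 0.087
```

```bash
python3 - <<'E'
from h import *
o=readout.get_obs(); print(o["tool_pos"],o["tool_rot"],o["time_s"],o["force"])
# comparator measurement from w1 + scene + side
for n in ["w1","scene0","side0"]:
    c=dict(np.load(n+".npz")); W=cloud(c); X,Y,Z=W[...,0],W[...,1],W[...,2]
    R=np.array([[np.cos(np.radians(-96.3)),np.sin(np.radians(-96.3))],[-np.sin(np.radians(-96.3)),np.cos(np.radians(-96.3))]])
    L=np.stack([X-.6315,Y-.1093],-1)@R.T*1000
    a=(abs(L[...,1])<60)&(abs(L[...,0])<190)
    d=(abs(L[...,1])<110)&(abs(L[...,1])>50)&(abs(L[...,0])<140)
    for s in (1,-1):
        q=d&(np.sign(L[...,1])==s); print(n,"deck side",s,q.sum(),np.nanmedian(Z[q]).round(4) if q.any() else None)
    h=np.histogram(Z[a]*1000,bins=np.arange(-4,120,4)); print(dict(zip(h[1].astype(int).tolist(),h[0].tolist())))
E
```

```text
[0.49615524 0.31699708 0.01090813] [-179.91589315    0.19790173   98.53247936] 2.15 [ 0.89464113 -0.43913819 -0.72354609]
w1 deck side 1 1461 0.0053
w1 deck side -1 4763 0.0038
{-4: 0, 0: 364, 4: 5764, 8: 31, 12: 286, 16: 2185, 20: 85, 24: 48, 28: 32, 32: 39, 36: 38, 40: 37, 44: 37, 48: 38, 52: 42, 56: 39, 60: 64, 64: 23, 68: 48, 72: 55, 76: 45, 80: 46, 84: 69, 88: 190, 92: 136, 96: 0, 100: 0, 104: 0, 108: 0, 112: 0}
scene0 deck side 1 1721 0.0082
scene0 deck side -1 2757 0.0045
{-4: 0, 0: 17, 4: 1462, 8: 1501, 12: 105, 16: 639, 20: 845, 24: 417, 28: 188, 32: 191, 36: 198, 40: 185, 44: 101, 48: 99, 52: 98, 56: 107, 60: 127, 64: 133, 68: 236, 72: 108, 76: 72, 80: 81, 84: 64, 88: 89, 92: 108, 96: 35, 100: 19, 104: 13, 108: 20, 112: 17}
side0 deck side 1 1002 0.0051
side0 deck side -1 1695 0.0005
{-4: 13, 0: 244, 4: 1638, 8: 65, 12: 228, 16: 696, 20: 238, 24: 149, 28: 132, 32: 142, 36: 118, 40: 71, 44: 71, 48: 67, 52: 72, 56: 71, 60: 95, 64: 139, 68: 83, 72: 51, 76: 60, 80: 50, 84: 48, 88: 66, 92: 43, 96: 12, 100: 9, 104: 13, 108: 11, 112: 12}
```

Call:
servo_tool(plan=[[[0.087,-0.004,0.003,0.0025,0.0],[0.087,-0.004,0.003,0.0025,0.0],[0.087,-0.004,0.003,0.0025,0.0],[0.087,-0.004,0.003,0.0025,0.0]]])

```text
time_s: 2.48
tool_pos: [0.5002, 0.3135, 0.009]
tool_rot: [-180.0, 0.2, 98.5]
force: [0.4, 0.3, -0.0]
grip_width: 0.0872
```

```bash
python3 - <<'E'
from h import *
for i in range(3):
    o=readout.get_obs(); print(o["tool_pos"],o["tool_rot"],o["time_s"],o["force"])
    c=read_camera("wrist")
print(np.linalg.inv(c["camera_from_world"]).round(4)[:3,3])
E
```

```text
[0.50020347 0.3135407  0.00899732] [-1.79964137e+02  1.67470950e-01  9.85054455e+01] 2.4833 [ 0.39943382  0.26427563 -0.00254747]
[0.50009043 0.31364922 0.00898642] [-1.79960429e+02  1.64567249e-01  9.85192013e+01] 2.5333 [-0.27643345  0.80919964 -0.29889067]
[0.50002962 0.31365871 0.00892784] [-1.79957067e+02  1.66962452e-01  9.85214706e+01] 2.5833 [0.20106196 0.25610716 0.35652132]
[0.4876 0.3974 0.1699]
```

Call:
servo_tool(plan=[[[0.07,0,0,0,0],[0.06,0,0,0,0],[0.052,0,0,0,0],[0.047,0,0,0,0],[0.044,0,0,0,0],[0.042,0,0,0,0],[0.04,0,0,0,0],[0.036,0,0,0,0],[0.03,0,0,0,0],[0.03,0,0,0,0],[0.03,0,0,0,0],[0.03,0,0,0,0]]], force=50)

```text
time_s: 3.63
tool_pos: [0.4998, 0.3137, 0.0088]
tool_rot: [-179.9, 0.2, 98.5]
force: [-0.1, 0.1, -0.2]
grip_width: 0.0392
```

Call:
servo_tool(plan=[[[0.03,0,0,-0.005,0],[0.03,0,0,-0.015,0],[0.03,0,0,-0.03,0],[0.03,0,0,-0.05,0],[0.03,0,0,-0.07,0],[0.03,0,0,-0.09,0],[0.03,0,0,-0.105,0],[0.03,0,0,-0.115,0],[0.03,0,0,-0.12,0],[0.03,0,0,-0.12,0]]])

```text
time_s: 4.47
tool_pos: [0.5002, 0.3142, 0.1298]
tool_rot: [180.0, 0.1, 98.5]
force: [0.4, -0.5, -5.5]
grip_width: 0.0393
```

Call:
servo_tool(plan=[[[0.03,-0.02,0.01,0,0.025],[0.03,-0.045,0.022,0,0.055],[0.03,-0.07,0.034,0,0.086],[0.03,-0.095,0.046,0,0.116],[0.03,-0.12,0.058,0,0.147],[0.03,-0.145,0.07,0,0.178],[0.03,-0.17,0.082,0,0.208],[0.03,-0.19,0.092,0,0.233],[0.03,-0.203,0.099,0,0.249],[0.03,-0.2105,0.1026,0,0.258],[0.03,-0.2105,0.1026,0,0.258],[0.03,-0.2105,0.1026,0,0.258]]])

```text
time_s: 5.47
tool_pos: [0.6321, 0.1224, 0.1295]
tool_rot: [-179.9, 0.1, 83.8]
force: [-0.6, 0.4, -4.9]
grip_width: 0.0395
```

```bash
cat > m2.py <<'E'
from h import *
import sys
k=sys.argv[1]
ims=[]
for n in ["scene","side","wrist"]:
    c=read_camera(n); np.savez(f"{n}{k}.npz",**c)
    if n!="side":
        im=c["image"][...,::-1]; cv2.imwrite(f"pics/{n}{k}.png",im)
    W=cloud(c); o=readout.get_obs(); tp=o["tool_pos"]
    zt=tp[2]+.0312
    m=(abs(W[...,2]-zt)<.005)&(np.hypot(W[...,0]-tp[0],W[...,1]-tp[1])<.12); P=W[m]
    if len(P)>50:
        r=cv2.minAreaRect(P[:,:2].astype(np.float32)*1000); print(n,"prism",len(P),np.median(P[:,2]).round(4),r)
print(o["tool_pos"],o["tool_rot"],o["qpos"].round(1),o["time_s"],o["force"])
E
python3 m2.py 2
```

```text
scene prism 809 0.1624 ((631.6679077148438, 126.8531723022461), (159.73785400390625, 61.78872299194336), 74.83546447753906)
side prism 483 0.1596 ((632.0262451171875, 125.51791381835938), (162.19271850585938, 62.1946907043457), 75.04640197753906)
wrist prism 18815 0.1598 ((634.1868286132812, 144.3938446044922), (116.57670593261719, 63.044986724853516), 83.86531829833984)
[0.6319452  0.12384984 0.12996913] [-1.79969067e+02  5.62901684e-02  8.39408687e+01] [-33.4  22.   25.3  91.5  -9.9  68.8 -12.2] 5.6167 [ 0.16958168 -0.01083835 -5.61486739]
```

View pics/wrist2.png

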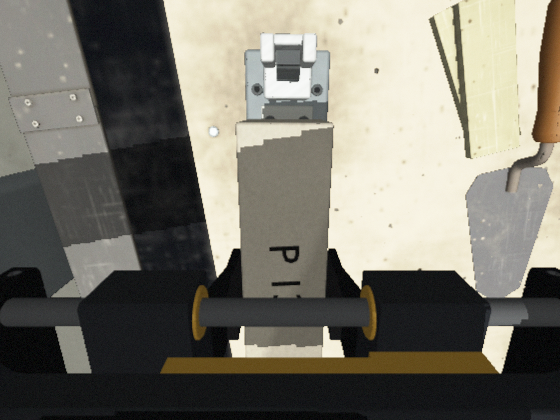

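View pics/scene2.png

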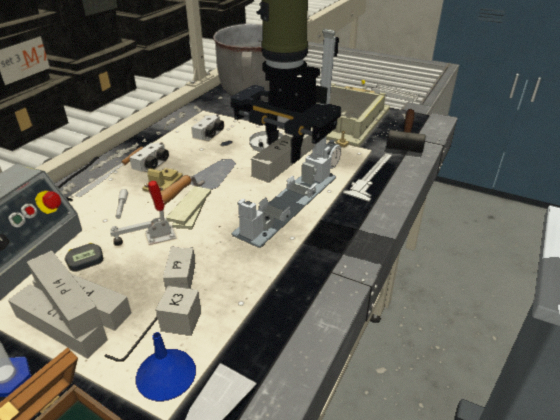

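The wrist view shows the base end (cols 246–328) and catch post (288,60) beyond the held prism (edges about 238–332). Both are in one image, so I can measure the relative alignment.

```bash
cat > m3.py <<'E'
from h import *
import sys
th=np.radians(83.7); ex=np.array([-np.cos(th),-np.sin(th)]); ey=np.array([-ex[1],ex[0]])  # comparator axes guess
O=np.array([.6315,.1093])
def fit(P,q): # edges across ey in slices along ex
    L=np.stack([(P[:,:2]-O)@ex,(P[:,:2]-O)@ey],-1)*1000
    xs=np.arange(L[:,0].min()+2,L[:,0].max()-2,4); out=[]
    for x in xs:
        s=L[abs(L[:,0]-x)<2,1]
        if len(s)>5: out.append((x,s.min(),s.max()))
    out=np.array(out); w=out[:,2]-out[:,1]
    ok=abs(w-np.median(w))<1.5; o=out[ok]; c=(o[:,1]+o[:,2])/2
    p=np.polyfit(o[:,0],c,1) if len(o)>2 else [0,c.mean()]
    print(q,"n",len(P),"x",L[:,0].min().round(1),L[:,0].max().round(1),"w",np.median(w).round(1),"mid",c.mean().round(2),"at x",o[:,0].mean().round(0),"slope deg",np.degrees(p[0]).round(2),"z",np.median(P[:,2]).round(4))
for f in sys.argv[1:]:
    W=cloud(dict(np.load(f))); L=np.stack([(W[...,:2]-O)@ex,(W[...,:2]-O)@ey],-1)*1000; Z=W[...,2]*1000
    a=(abs(L[...,1])<50)&(abs(L[...,0])<170)
    for q,z0,z1,x0,x1 in [("base",13,22,-170,-112),("post",80,98,-150,-90),("fixanvil",30,40,-115,-70),("cheek",22,43,-66,-34),("cheek+",22,43,34,66),("base+",13,22,112,170),("follower",60,75,60,110),("prism",150,170,-110,-35),("prismlow",60,90,-100,110),("prismseat",55,72,-95,95)]:
        m=a&(Z>z0)&(Z<z1)&(L[...,0]>x0)&(L[...,0]<x1)
        if m.sum()>60:
            try: fit(W[m],f[:6]+" "+q)
            except Exception as e: print(q,e)
E
python3 m3.py wrist2.npz scene2.npz; python3 m3.py scene0.npz side0.npz w1.npz | grep -v prism
```

```text
wrist2 base n 1412 x -142.6 -112.1 w 67.3 mid 0.84 at x -129.0 slope deg 0.31 z 0.0169
wrist2 post n 2049 x -139.2 -115.0 w 31.4 mid 0.88 at x -131.0 slope deg -1.51 z 0.0906
wrist2 fixanvil n 730 x -105.0 -91.1 w 39.2 mid 0.85 at x -97.0 slope deg 0.0 z 0.035
wrist2 prism n 12418 x -93.6 -35.0 w 39.6 mid -1.18 at x -66.0 slope deg 0.05 z 0.1598
scene2 base n 281 x -146.5 -112.3 w 66.4 mid -0.57 at x -131.0 slope deg 0.79 z 0.0192
scene2 post n 209 x -143.6 -122.3 w 31.8 mid -0.04 at x -135.0 slope deg 1.2 z 0.0919
scene2 fixanvil n 95 x -113.7 -78.6 w 13.9 mid -13.17 at x -94.0 slope deg 0.0 z 0.0371
scene2 cheek n 339 x -64.0 -35.1 w 58.6 mid -1.05 at x -50.0 slope deg 0.81 z 0.0273
scene2 cheek+ n 292 x 36.3 64.9 w 59.9 mid -0.71 at x 48.0 slope deg 1.09 z 0.0273
scene2 follower n 222 x 69.9 109.9 w 33.2 mid nan at x nan slope deg 0.0 z 0.0687
scene2 prism n 570 x -96.4 -35.1 w 39.2 mid -2.05 at x -65.0 slope deg -0.84 z 0.1621
scene2 prismlow n 222 x 69.9 109.9 w 33.2 mid nan at x nan slope deg 0.0 z 0.0687
scene2 prismseat n 97 x 69.9 92.4 w 28.7 mid -0.25 at x 74.0 slope deg 0.
[... 1227 characters left out ...]
et.dtype.type(ret / rcount)
m3.py:14: RuntimeWarning: Mean of empty slice.
  print(q,"n",len(P),"x",L[:,0].min().round(1),L[:,0].max().round(1),"w",np.median(w).round(1),"mid",c.mean().round(2),"at x",o[:,0].mean().round(0),"slope deg",np.degrees(p[0]).round(2),"z",np.median(P[:,2]).round(4))
m3.py:13: RuntimeWarning: Mean of empty slice.
  p=np.polyfit(o[:,0],c,1) if len(o)>2 else [0,c.mean()]
  ret = ret.dtype.type(ret / rcount)
m3.py:14: RuntimeWarning: Mean of empty slice.
  print(q,"n",len(P),"x",L[:,0].min().round(1),L[:,0].max().round(1),"w",np.median(w).round(1),"mid",c.mean().round(2),"at x",o[:,0].mean().round(0),"slope deg",np.degrees(p[0]).round(2),"z",np.median(P[:,2]).round(4))
```

Call:
servo_tool(plan=[[[0.03,0,0.0017,0.006,0],[0.03,0,0.0017,0.015,0],[0.03,0,0.0017,0.025,0],[0.03,0,0.0017,0.035,0],[0.03,0,0.0017,0.045,0],[0.03,0,0.0017,0.055,0],[0.03,0,0.0017,0.064,0],[0.03,0,0.0017,0.07,0],[0.03,0,0.0017,0.073,0],[0.03,0,0.0017,0.074,0],[0.03,0,0.0017,0.074,0],[0.03,0,0.0017,0.074,0]]])

```text
time_s: 6.62
tool_pos: [0.6341, 0.1237, 0.0566]
tool_rot: [180.0, 0.0, 83.9]
force: [-0.3, -0.4, -5.4]
grip_width: 0.0391
```

```bash
sed -i 's/("prism",150,170/("prism",78,98/; s/"post",80,98/"post",84,98/' m3.py; python3 m2.py 3; python3 m3.py wrist3.npz scene3.npz side3.npz 2>/dev/null|grep -v -e low -e seat
```

```text
scene prism 773 0.0895 ((634.7897338867188, 150.66180419921875), (184.7359619140625, 62.20232009887695), 87.76704406738281)
side prism 503 0.0869 ((638.8802490234375, 149.504638671875), (181.28562927246094, 61.866294860839844), 75.49004364013672)
wrist prism 22121 0.0869 ((634.3115844726562, 164.30026245117188), (62.49311828613281, 158.71743774414062), 1.9980909824371338)
[0.63403574 0.12370224 0.05665276] [1.79971250e+02 2.52894233e-02 8.39395201e+01] [-32.5  26.3  24.3  94.9 -11.9  61.4 -10.7] 6.7667 [-0.58146694 -0.1485663  -6.34983414]
wrist3 base n 2368 x -143.0 -112.0 w 67.6 mid 0.89 at x -129.0 slope deg -0.59 z 0.0169
wrist3 post n 4822 x -134.8 -90.0 w 31.9 mid 0.88 at x -129.0 slope deg 0.81 z 0.0892
wrist3 fixanvil n 1123 x -105.0 -93.3 w 32.7 mid nan at x nan slope deg 0.0 z 0.0349
wrist3 cheek n 512 x -59.3 -35.0 w 61.1 mid 0.56 at x -47.0 slope deg 0.13 z 0.0387
wrist3 cheek+ n 280 x 41.0 64.6 w 61.0 mid 0.29 at x 55.0 slope deg 1.58 z 0.0389
wrist3 prism n 12429 x -93.7 -35.0 w 39.5 mid 1.07 at x -66.0 slope deg 0.11 z 0.0868
scene3 base n 283 x -146.9 -112.3 w 66.4 mi
[... 191 characters left out ...]
96.0 slope deg 0.0 z 0.037
scene3 cheek n 168 x -63.2 -35.2 w 30.9 mid -15.17 at x -51.0 slope deg 0.01 z 0.0268
scene3 cheek+ n 146 x 35.4 64.2 w 30.1 mid -15.61 at x 50.0 slope deg 1.45 z 0.0271
scene3 prism n 543 x -97.8 -35.0 w 39.3 mid -0.23 at x -69.0 slope deg -0.95 z 0.0893
side3. base n 201 x -145.3 -112.0 w 65.0 mid 0.46 at x -131.0 slope deg 3.7 z 0.017
side3. post n 144 x -142.8 -90.1 w 32.4 mid 0.59 at x -133.0 slope deg 0.0 z 0.0888
side3. cheek n 93 x -62.3 -34.8 w 31.1 mid -13.64 at x -47.0 slope deg 2.89 z 0.0241
side3. cheek+ n 71 x 37.3 64.5 w 30.2 mid -14.56 at x 41.0 slope deg 0.0 z 0.025
side3. prism n 316 x -97.8 -35.4 w 38.5 mid 1.13 at x -64.0 slope deg 0.02 z 0.0866
```

View pics/wrist3.png

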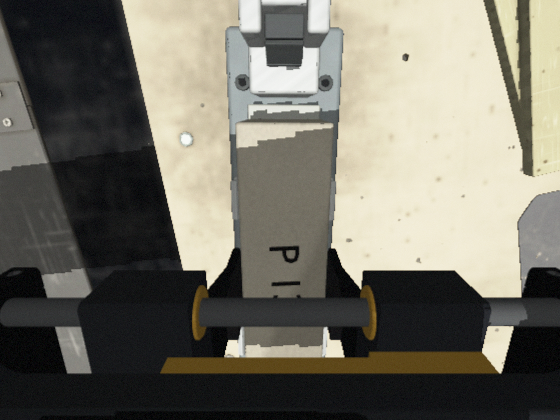

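The wrist view shows the prism (cols 238–333) inside the base's width, with the post ahead of it. Offset is about 0.5 mm and angle about 0.3°; I correct both while lowering.

Call:
servo_tool(plan=[[[0.03,0,-0.0005,0.002,0.005],[0.03,0,-0.0005,0.004,0.005],[0.03,0,-0.0005,0.006,0.005],[0.03,0,-0.0005,0.008,0.005],[0.03,0,-0.0005,0.0085,0.005],[0.03,0,-0.0005,0.0085,0.005],[0.03,-0.001,-0.0005,0.0085,0.005],[0.03,-0.002,-0.0005,0.0085,0.005],[0.03,-0.003,-0.0005,0.0085,0.005],[0.03,-0.004,-0.0005,0.0085,0.005],[0.03,-0.004,-0.0005,0.0085,0.005],[0.03,-0.004,-0.0005,0.0085,0.005]]])

```text
time_s: 7.77
tool_pos: [0.6332, 0.1196, 0.0483]
tool_rot: [180.0, 0.0, 83.6]
force: [-0.3, -0.7, -4.7]
grip_width: 0.0392
```

```bash
cat > r.py <<'E'
from h import *
F=[];T=[]
for i in range(5):
    o=readout.get_obs(); F.append(o["force"]); T.append(o["tool_pos"]); c=read_camera("scene")
ex=np.array([-.1097,-.994]); F=np.mean(F,0); t=np.mean(T[2:],0); d=(t[:2]-[.6315,.1093])*1000
print("t",o["time_s"],"tool",t.round(4),o["tool_rot"].round(2),"xc %.2f yc %.2f"%(d@ex,d@[.994,-.1097]),"F along ex %.2f"%(F[:2]@ex),F.round(2),"w",round(o["grip_width"],4))
np.savez("last.npz",**c)
E
python3 r.py
```

```text
t 7.9667 tool [0.6331 0.1198 0.0482] [1.7997e+02 2.0000e-02 8.3660e+01] xc -10.66 yc 0.48 F along ex 0.60 [ 0.27 -0.64 -5.63] w 0.0391
```

Call:
servo_tool(plan=[[[0.03,-0.001,0,0,0],[0.03,-0.002,0,0,0],[0.03,-0.003,0,0,0],[0.03,-0.003,0,0,0],[0.03,-0.003,0,0,0]]])

```text
time_s: 8.43
tool_pos: [0.6328, 0.1166, 0.0482]
tool_rot: [180.0, 0.0, 83.6]
force: [0.4, -0.1, -6.5]
grip_width: 0.0391
```

```bash
python3 r.py
```

```text
t 8.6333 tool [0.6328 0.1169 0.0482] [1.7997e+02 2.0000e-02 8.3670e+01] xc -7.75 yc 0.47 F along ex 0.06 [-0.22 -0.04 -5.84] w 0.0394
```

Call:
servo_tool(plan=[[[0.03,-0.001,0,0,0],[0.03,-0.002,0,0,0],[0.03,-0.003,0,0,0],[0.03,-0.004,0,0,0],[0.03,-0.004,0,0,0],[0.03,-0.004,0,0,0]]])

```text
time_s: 9.18
tool_pos: [0.6324, 0.1141, 0.0482]
tool_rot: [180.0, -0.0, 83.7]
force: [0.0, 3.7, -6.0]
grip_width: 0.0393
```

```bash
python3 r.py
```

```text
t 9.3833 tool [0.6324 0.1137 0.0482] [ 1.7997e+02 -2.0000e-02  8.3690e+01] xc -4.51 yc 0.39 F along ex -4.03 [ 0.4   4.01 -6.  ] w 0.0394
```

Call:
servo_tool(plan=[[[0.03,-0.001,0,0,0],[0.03,-0.002,0,0,0],[0.03,-0.003,0,0,0],[0.03,-0.004,0,0,0],[0.03,-0.005,0,0,0],[0.03,-0.006,0,0,0],[0.03,-0.006,0,0,0],[0.03,-0.006,0,0,0]]])

```text
time_s: 10.1
tool_pos: [0.6319, 0.1106, 0.0485]
tool_rot: [179.9, -0.2, 83.8]
force: [1.3, 7.8, -5.7]
grip_width: 0.0392
```

```bash
python3 r.py
```

```text
t 10.3 tool [0.6319 0.1105 0.0485] [179.94  -0.2   83.78] xc -1.21 yc 0.28 F along ex -7.77 [ 1.13  7.69 -6.05] w 0.0396
```

Call:
servo_tool(plan=[[[0.03,-0.002,0,0,0],[0.03,-0.004,0,0,0],[0.03,-0.005,0,0,0],[0.03,-0.006,0,0,0],[0.03,-0.007,0,0,0],[0.03,-0.007,0,0,0],[0.03,-0.007,0,0,0]]])

```text
time_s: 10.93
tool_pos: [0.6315, 0.1085, 0.0489]
tool_rot: [179.9, -0.5, 83.9]
force: [0.8, 11.2, -5.7]
grip_width: 0.0398
```

```bash
python3 r.py
```

```text
t 11.1333 tool [0.6315 0.1084 0.0489] [179.9   -0.53  83.93] xc 0.88 yc 0.09 F along ex -11.31 [ 1.02 11.27 -5.61] w 0.0392
```

Call:
servo_tool(plan=[[[0.03,-0.003,0,0.0005,0.003],[0.03,-0.005,0,0.0005,0.003],[0.03,-0.006,0,0.0005,0.003],[0.03,-0.007,0,0.0005,0.003],[0.03,-0.0075,0,0.0005,0.003],[0.03,-0.008,0,0.0005,0.003],[0.03,-0.008,0,0.0005,0.003],[0.03,-0.008,0,0.0005,0.003]]])

```text
time_s: 11.85
tool_pos: [0.6313, 0.107, 0.0493]
tool_rot: [179.8, -1.0, 84.0]
force: [1.3, 13.3, -4.4]
grip_width: 0.0391
```

```bash
python3 r.py; python3 m3.py last.npz 2>/dev/null; python3 m2.py 4; python3 m3.py wrist4.npz side4.npz 2>/dev/null
```

```text
t 12.05 tool [0.6313 0.1069 0.0493] [179.82  -0.96  83.97] xc 2.41 yc 0.09 F along ex -13.19 [ 1.35 13.12 -4.17] w 0.0394
last.n base n 290 x -146.5 -112.3 w 65.2 mid -0.65 at x -134.0 slope deg 2.03 z 0.0194
last.n post n 177 x -142.7 -122.0 w 32.8 mid -0.09 at x -135.0 slope deg -1.25 z 0.0926
last.n fixanvil n 93 x -114.8 -78.7 w 16.3 mid -11.91 at x -91.0 slope deg 0.0 z 0.0375
last.n cheek n 179 x -63.0 -35.6 w 26.1 mid -18.14 at x -49.0 slope deg 9.92 z 0.0265
last.n cheek+ n 111 x 37.8 65.9 w 23.4 mid -18.91 at x 51.0 slope deg 1.49 z 0.0281
last.n prism n 317 x -80.6 -35.2 w 38.9 mid -1.25 at x -62.0 slope deg 0.14 z 0.0831
last.n prismlow n 1125 x -80.6 74.3 w 39.6 mid -1.43 at x -46.0 slope deg -0.14 z 0.0817
last.n prismseat n 401 x -80.3 72.6 w 2.2 mid -20.82 at x -16.0 slope deg -0.92 z 0.0632
scene prism 729 0.0826 ((631.0, 111.07608032226562), (158.0631866455078, 61.785884857177734), 75.45670318603516)
side prism 459 0.0796 ((632.1710815429688, 114.63638305664062), (149.13673400878906, 63.07352066040039), 85.05130004882812)
wrist prism 19362 0.0798 ((630.5418701171875,
[... 745 characters left out ...]
 deg 0.05 z 0.0798
wrist4 prismseat n 509 x -76.6 -5.2 w 36.9 mid -0.06 at x -75.0 slope deg 0.0 z 0.0654
side4. base n 205 x -146.2 -112.3 w 64.8 mid 0.28 at x -129.0 slope deg 2.83 z 0.0171
side4. post n 102 x -142.7 -123.0 w 30.1 mid 0.59 at x -135.0 slope deg -1.43 z 0.0904
side4. cheek n 100 x -64.5 -36.7 w 36.5 mid nan at x nan slope deg 0.0 z 0.025
side4. cheek+ n 69 x 37.4 63.0 w 22.4 mid -18.09 at x 49.0 slope deg -2.43 z 0.0269
side4. prism n 167 x -79.2 -35.1 w 36.2 mid 0.59 at x -57.0 slope deg 1.99 z 0.0802
side4. prismlow n 755 x -81.0 81.2 w 38.4 mid -0.13 at x -38.0 slope deg -0.23 z 0.0787
side4. prismseat n 286 x -81.0 81.2 w 1.6 mid -18.78 at x -24.0 slope deg 0.1 z 0.0635
```

View pics/wrist4.png

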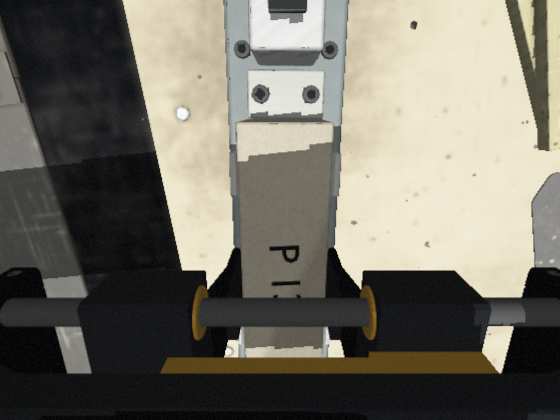

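The wrist view shows the prism's near edge at row 123, just clear of the anvil block (rows 72–116). Before lowering I check the clearance and tilt from this depth map.

```bash
cat > m4.py <<'E'
from h import *
import sys
th=np.radians(83.7); ex=np.array([-np.cos(th),-np.sin(th)]); ey=np.array([-ex[1],ex[0]]); O=np.array([.6315,.1093])
f=sys.argv[1]; W=cloud(dict(np.load(f))); x=(W[...,:2]-O)@ex*1000; y=(W[...,:2]-O)@ey*1000; z=W[...,2]*1000
m=(abs(y)<18)&(x>-112)&(x<-70)
for a in np.arange(20,95,4):
    s=x[m&(z>=a)&(z<a+4)]
    if len(s)>10: print(a,len(s),s.min().round(1),np.median(s).round(1),s.max().round(1))
t=float(sys.argv[2]) if len(sys.argv)>2 else 80
m=(abs(y)<17)&(x>-74)&(x<70)&(abs(z-t)<6)
A=np.c_[x[m],y[m],np.ones(m.sum())]; k=np.linalg.lstsq(A,z[m],rcond=None)[0]; r=abs(z[m]-A@k)<1.5
k=np.linalg.lstsq(A[r],z[m][r],rcond=None)[0]
print("top plane deg along x, across, z0",np.degrees(k[:2]).round(2),k[2].round(2),"xrange",x[m].min(),x[m].max())
E
python3 m4.py wrist4.npz; python3 m4.py wrist3.npz 87|tail -1;python3 m4.py scene4.npz 82|tail -1
```

```text
20 58 -105.5 -105.0 -104.8
24 61 -105.6 -105.0 -104.8
28 58 -105.6 -105.0 -104.8
32 2675 -105.7 -89.9 -77.3
36 754 -105.6 -89.7 -77.3
40 116 -105.7 -104.9 -85.7
44 96 -105.4 -105.0 -104.7
48 109 -105.6 -105.0 -76.6
52 174 -105.6 -105.0 -76.6
56 109 -105.5 -105.0 -76.6
60 1379 -112.0 -108.3 -76.4
64 144 -111.9 -106.7 -76.3
68 17 -76.4 -76.4 -76.4
76 455 -76.3 -73.9 -70.0
80 1039 -76.2 -73.1 -70.0
top plane deg along x, across, z0 [-0.85  0.27] 79.35 xrange -73.99715198543228 40.02594515357768
top plane deg along x, across, z0 [-0.07  0.1 ] 86.73 xrange -73.99562934706499 23.001684352590093
top plane deg along x, across, z0 [-0.78  0.1 ] 82.58 xrange -73.74675709466935 26.50687429387689
```

Call:
servo_tool(plan=[[[0.03,-0.0075,0.0005,0,0.002],[0.03,-0.0083,0.001,0,0.002],[0.03,-0.0083,0.001,0,0.002],[0.03,-0.0083,0.001,0.001,0.002],[0.03,-0.0083,0.001,0.003,0.002],[0.03,-0.0084,0.001,0.005,0.002],[0.03,-0.0084,0.001,0.007,0.002],[0.03,-0.0084,0.001,0.009,0.002],[0.03,-0.0085,0.001,0.0105,0.002],[0.03,-0.0085,0.001,0.0115,0.002],[0.03,-0.0085,0.001,0.012,0.002],[0.03,-0.0085,0.001,0.012,0.002]]])

```text
time_s: 13.25
tool_pos: [0.633, 0.1058, 0.0391]
tool_rot: [179.6, -1.4, 84.1]
force: [2.1, 14.2, -1.0]
grip_width: 0.0392
```

```bash
python3 r.py;  python3 m2.py 5 >/dev/null; python3 m4.py wrist5.npz 68; python3 m3.py wrist5.npz 2>/dev/null
```

```text
t 13.45 tool [0.633  0.1058 0.0391] [179.65  -1.45  84.1 ] xc 3.31 yc 1.91 F along ex -14.76 [ 1.45 14.69 -0.83] w 0.0392
20 67 -105.4 -105.0 -104.7
24 91 -105.5 -105.0 -77.0
28 92 -105.6 -105.0 -77.0
32 3058 -105.5 -89.9 -77.0
36 842 -105.5 -89.5 -75.7
40 206 -105.5 -104.9 -75.6
44 124 -105.7 -105.0 -75.6
48 129 -105.7 -105.1 -104.6
52 151 -105.8 -105.0 -75.5
56 199 -105.8 -105.0 -75.3
60 1628 -112.0 -108.2 -75.3
64 92 -112.0 -108.7 -105.2
68 1214 -75.3 -72.7 -70.0
top plane deg along x, across, z0 [-0.95  0.51] 69.21 xrange -73.98969107219409 41.09908364976707
wrist5 base n 2250 x -134.8 -112.0 w 67.9 mid 0.86 at x -125.0 slope deg -0.26 z 0.017
wrist5 fixanvil n 4326 x -105.6 -75.7 w 39.6 mid 0.72 at x -90.0 slope deg -0.05 z 0.0351
wrist5 cheek n 1105 x -59.3 -35.1 w 61.3 mid 0.61 at x -47.0 slope deg -0.16 z 0.0381
wrist5 cheek+ n 405 x 43.6 65.2 w 60.7 mid 0.14 at x 58.0 slope deg 2.3 z 0.0383
wrist5 prismlow n 20386 x -75.4 41.1 w 39.6 mid 1.72 at x -25.0 slope deg 0.14 z 0.0698
wrist5 prismseat n 19072 x -75.5 41.1 w 39.5 mid 1.72 at x -25.0 slope deg 0.15 z 0.0697
```

Call:
servo_tool(plan=[[[0.03,-0.0076,-0.0006,0.0015,0],[0.03,-0.0076,-0.0012,0.002,0],[0.03,-0.0077,-0.0012,0.003,0],[0.03,-0.0077,-0.0012,0.004,0],[0.03,-0.0077,-0.0012,0.005,0],[0.03,-0.0078,-0.0012,0.006,0],[0.03,-0.0078,-0.0012,0.0068,0],[0.03,-0.0078,-0.0012,0.0075,0],[0.03,-0.0078,-0.0012,0.008,0],[0.03,-0.0078,-0.0012,0.0085,0],[0.03,-0.0078,-0.0012,0.0085,0]]])

```text
time_s: 14.57
tool_pos: [0.6328, 0.1057, 0.033]
tool_rot: [179.5, -2.0, 84.3]
force: [0.4, 14.7, 2.1]
grip_width: 0.0392
```

```bash
python3 r.py;  python3 m2.py 6 >/dev/null; python3 m4.py wrist6.npz 63; python3 m3.py wrist6.npz 2>/dev/null
```

```text
t 14.7667 tool [0.6328 0.1057 0.0331] [179.46  -1.95  84.33] xc 3.46 yc 1.72 F along ex -14.14 [ 0.2  14.2   2.11] w 0.0396
20 99 -105.6 -105.0 -77.0
24 98 -105.5 -105.0 -77.0
28 114 -105.6 -105.0 -77.0
32 3286 -105.7 -90.2 -77.0
36 893 -105.7 -89.6 -77.6
40 172 -105.6 -105.0 -85.5
44 141 -105.8 -105.0 -104.7
48 156 -105.7 -105.0 -104.6
52 160 -105.7 -105.0 -104.7
56 198 -111.9 -105.0 -104.6
60 2887 -112.0 -105.9 -70.0
64 191 -111.9 -105.6 -70.1
top plane deg along x, across, z0 [-0.02  0.55] 63.09 xrange -73.99726124745149 40.8318312573985
wrist6 base n 2178 x -133.4 -112.0 w 67.7 mid 0.8 at x -123.0 slope deg -0.93 z 0.017
wrist6 fixanvil n 4640 x -105.7 -77.0 w 39.8 mid 0.77 at x -90.0 slope deg -0.56 z 0.0351
wrist6 cheek n 1390 x -59.2 -35.1 w 61.4 mid 0.5 at x -47.0 slope deg -0.13 z 0.0378
wrist6 cheek+ n 536 x 40.8 64.3 w 60.9 mid 0.23 at x 55.0 slope deg 2.67 z 0.0378
wrist6 prismlow n 20330 x -75.6 41.0 w 39.5 mid 1.41 at x -25.0 slope deg 0.26 z 0.0632
wrist6 prismseat n 19302 x -75.6 41.0 w 39.5 mid 1.41 at x -25.0 slope deg 0.26 z 0.0631
```

Prism is flat on the bed (top at 64 mm, tilt 0.0°) and 1.4 mm clear of the anvil. I ease it back onto the anvil while still held, then release.

Call:
servo_tool(plan=[[[0.03,-0.007,0,0.0015,0],[0.03,-0.006,0,0.0015,0],[0.03,-0.005,0,0.0015,0],[0.03,-0.004,0,0.0015,0],[0.03,-0.003,0,0.0015,0],[0.03,-0.002,0,0.0015,0],[0.03,-0.001,0,0.001,0],[0.03,0,0,0.001,0],[0.03,0.0007,0,0.001,0],[0.03,0.0014,0,0.001,0],[0.03,0.0014,0,0.001,0],[0.03,0.0014,0,0.001,0]]])

```text
time_s: 15.97
tool_pos: [0.6331, 0.1071, 0.033]
tool_rot: [179.5, -2.0, 84.3]
force: [-3.1, 4.1, 3.6]
grip_width: 0.0393
```

```bash
python3 r.py;  python3 m2.py 7 >/dev/null; python3 m4.py wrist7.npz 63|tail -5; python3 m3.py wrist7.npz 2>/dev/null|tail -2
```

```text
t 16.1667 tool [0.6331 0.1071 0.033 ] [179.45  -1.98  84.31] xc 2.02 yc 1.83 F along ex -4.04 [-2.77  4.37  4.21] w 0.0391
52 151 -105.8 -105.0 -104.6
56 173 -105.8 -105.0 -104.6
60 3157 -112.0 -105.4 -70.0
64 182 -112.0 -76.5 -70.2
top plane deg along x, across, z0 [0.   0.51] 63.04 xrange -73.99931793547482 39.27155552365387
wrist7 prismlow n 20310 x -76.9 39.6 w 39.6 mid 1.54 at x -27.0 slope deg 0.19 z 0.0631
wrist7 prismseat n 19289 x -76.9 39.6 w 39.5 mid 1.54 at x -27.0 slope deg 0.19 z 0.063
```

Call:
servo_tool(plan=[[[0.03,0.001,-0.0005,0,0],[0.041,0.001,-0.0005,0,0],[0.044,0.001,-0.0005,0,0],[0.048,0.001,-0.0005,0,0],[0.055,0.001,-0.0005,0,0],[0.062,0.001,-0.0005,0,0],[0.066,0.001,-0.0005,0,0],[0.066,0.001,-0.0005,0,0],[0.066,0.001,-0.0005,0,0]]])

```text
time_s: 17.12
tool_pos: [0.6327, 0.1081, 0.033]
tool_rot: [179.5, -2.0, 84.3]
force: [0.2, -0.2, -0.1]
grip_width: 0.0648
```

```bash
python3 r.py;  python3 m2.py 8 >/dev/null; python3 m4.py wrist8.npz 63|tail -5; python3 m3.py wrist8.npz 2>/dev/null|tail -2
```

```text
t 17.3167 tool [0.6327 0.1082 0.033 ] [179.46  -1.98  84.31] xc 1.00 yc 1.33 F along ex 0.14 [ 0.06 -0.15 -0.08] w 0.066
52 150 -105.5 -105.0 -104.6
56 172 -105.8 -105.1 -104.7
60 3113 -112.0 -105.4 -70.0
64 195 -112.0 -106.8 -70.1
top plane deg along x, across, z0 [0.02 0.52] 63.06 xrange -73.9986861510358 38.03463688214409
wrist8 prismlow n 20408 x -76.9 38.2 w 39.6 mid 1.53 at x -31.0 slope deg 0.18 z 0.0631
wrist8 prismseat n 19313 x -76.9 38.2 w 39.5 mid 1.53 at x -31.0 slope deg 0.18 z 0.063
```

Call:
servo_tool(plan=[[[0.066,0,0,-0.008,0],[0.066,0.001,0,-0.025,0],[0.066,0.002,0,-0.05,0],[0.066,0.004,0,-0.08,0],[0.066,0.006,0,-0.115,0],[0.066,0.01,0,-0.15,0],[0.05,0.015,0,-0.185,0],[0.03,0.02,0,-0.22,0],[0.01,0.025,0,-0.255,0],[0,0.03,0,-0.29,0],[0,0.033,0,-0.325,0],[0,0.033,0,-0.36,0]]])

```text
time_s: 18.52
tool_pos: [0.6307, 0.1297, 0.3965]
tool_rot: [179.4, -2.0, 84.4]
force: [1.4, 0.0, -0.2]
grip_width: 0.0336
```

```bash
python3 r.py;  python3 m2.py 9 >/dev/null; for f in scene9 side9; do python3 m4.py $f.npz 64|tail -1; python3 m3.py $f.npz 2>/dev/null; done
python3 - <<'E'
from h import *
th=np.radians(83.7); ex=np.array([-np.cos(th),-np.sin(th)]); ey=np.array([-ex[1],ex[0]]); O=np.array([.6315,.1093])
for f in ["scene0","side0","wrist9"]:
    W=cloud(dict(np.load(f+".npz"))); x=(W[...,:2]-O)@ex*1000; y=(W[...,:2]-O)@ey*1000; z=W[...,2]*1000
    m=(abs(y)<25)&(x>90)&(x<180)&(z>60)
    for a in np.arange(60,345,20):
        k=m&(z>=a)&(z<a+20)
        if k.sum()>10: print(f,a,k.sum(),"x",np.percentile(x[k],[2,50,98]).round(1),"y",np.percentile(y[k],[2,50,98]).round(1))
    print(z[m].max() if m.any() else None)
E
```

```text
t 18.7167 tool [0.6324 0.1285 0.3986] [179.3   -2.03  84.29] xc -19.19 yc -1.23 F along ex -0.09 [0.43 0.05 0.68] w 0.018
top plane deg along x, across, z0 [0.09 0.52] 66.2 xrange -73.99455127780203 69.60601103754028
scene9 base n 283 x -145.9 -113.4 w 65.2 mid -1.09 at x -132.0 slope deg -1.28 z 0.0192
scene9 post n 180 x -143.2 -121.9 w 31.7 mid -0.4 at x -135.0 slope deg -3.6 z 0.0925
scene9 fixanvil n 116 x -114.3 -70.3 w 15.1 mid -12.93 at x -92.0 slope deg 0.0 z 0.0375
scene9 cheek n 143 x -65.6 -35.9 w 13.0 mid -23.97 at x -50.0 slope deg -0.15 z 0.0331
scene9 cheek+ n 124 x 35.8 65.8 w 13.9 mid -23.78 at x 50.0 slope deg -1.15 z 0.0332
scene9 follower n 272 x 60.1 109.6 w 38.7 mid 0.97 at x 71.0 slope deg 3.39 z 0.0672
scene9 prismlow n 1160 x -80.5 109.6 w 38.6 mid 0.63 at x -1.0 slope deg 0.26 z 0.0662
scene9 prismseat n 1164 x -80.5 89.1 w 38.9 mid 0.5 at x -3.0 slope deg 0.22 z 0.0659
top plane deg along x, across, z0 [-0.36  1.31] 62.93 xrange -73.42295128829946 69.53997564213496
side9. base n 198 x -146.9 -112.8 w 65.1 mid 0.81 at x -128.0 slope deg 1.57 z 0.017
side9. 
[... 2090 characters left out ...]
side0 300 98 x [130.9 135.1 149.3] y [-13.7  -3.9  10.1]
side0 320 46 x [129.4 133.1 138.8] y [-11.9  -1.3  11.6]
329.6127152133823
wrist9 60 304 x [ 90.2 108.2 124.7] y [-20.1  -0.1  19.7]
wrist9 80 68 x [122.7 123.8 125.1] y [-8.2  0.6  9.5]
wrist9 100 62 x [123.7 124.7 125.8] y [-6.4  0.5  7.6]
wrist9 120 72 x [124.9 125.9 126.9] y [-6.3  1.1  7.2]
wrist9 140 82 x [126. 127. 128.] y [-7.5  0.3  8.1]
wrist9 160 72 x [127.1 127.8 128.9] y [-7.4  0.2  7.8]
wrist9 180 36 x [116.8 117.4 118.1] y [-7.1 -0.1  6.9]
wrist9 240 171 x [130.8 132.1 133.3] y [-7.7 -0.8  7.1]
wrist9 260 248 x [131.9 133.3 135. ] y [-9.5  0.   9.6]
wrist9 280 90 x [132.6 133.9 134.9] y [-9.3  0.   9.3]
286.5001377558957
```

View pics/scene9.png

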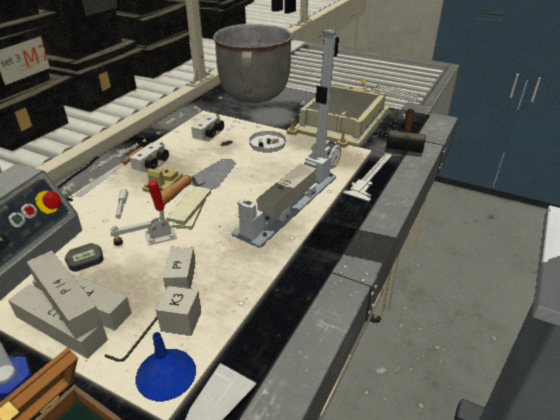

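The scene view shows the prism seated between the cheeks (centre about 285,192), the rail still upright, and P9 and K3 unmoved. The depth data put the rail at 1.624 rad. Now I work out the shifts for getting behind the rail.

```bash
cat > p.py <<'E'
from h import *
from scipy.spatial.transform import Rotation as Ro
th=np.radians(83.7); ex=np.array([-np.cos(th),-np.sin(th),0]); ey=np.array([-ex[1],ex[0],0]); O=np.array([.6315,.1093,0])
def tool(pts): # comp xyz in mm (z world) -> tool shift
    o=readout.get_obs(); R=Ro.from_euler("xyz",o["tool_rot"],degrees=True).as_matrix()
    for p in pts:
        w=O+ex*p[0]/1e3+ey*p[1]/1e3+np.array([0,0,p[2]/1e3]); print(np.round(p,1),"->",((w-o["tool_pos"])@R).round(4).tolist())
def arc(t,r=216,d=10,push=0):
    u=np.array([-np.cos(t),np.sin(t)]); n=np.array([np.sin(t),np.cos(t)])
    q=np.array([128,80])+r*u+(d+10*np.sin(t)-push)*n
    return [q[0],0.3,q[1]]
E
python3 -c "
from p import *
tool([[-18,0,420],[75,0,420],[175,0,415],[175,0,300]])"
```

```text
[-18   0 420] -> [-0.0005, 0.0031, -0.0279]
[ 75   0 420] -> [-0.0934, 0.0022, -0.031]
[175   0 415] -> [-0.1935, 0.0011, -0.0294]
[175   0 300] -> [-0.1974, 0.0004, 0.0856]
```

Call:
servo_tool(plan=[[[0,-0.01,0.002,-0.028,0],[0,-0.035,0.002,-0.029,0],[0,-0.065,0.002,-0.03,0],[0,-0.095,0.002,-0.031,0],[0,-0.125,0.001,-0.03,0],[0,-0.155,0.001,-0.03,0],[0,-0.18,0.001,-0.03,0],[0,-0.194,0.001,-0.03,0],[0,-0.197,0.001,-0.03,0],[0,-0.197,0.001,-0.015,0],[0,-0.197,0.001,0.005,0],[0,-0.197,0.001,0.02,0]]])

```text
time_s: 19.92
tool_pos: [0.6125, -0.064, 0.3638]
tool_rot: [179.7, -2.0, 84.4]
force: [-0.2, 0.1, 0.2]
grip_width: 0.0007
```

```bash
python3 r.py; python3 -c "
from p import *
tool([[175,0.3,298],arc(1.66),arc(1.624,push=0)])"
```

```text
t 20.1167 tool [ 0.612  -0.064   0.3639] [179.67  -1.96  84.44] xc 174.40 yc -0.32 F along ex -0.41 [ 0.18  0.39 -0.35] w 0.0002
[175.    0.3 298. ] -> [-0.0018, -0.0008, 0.0683]
[167.1   0.3 293.4] -> [0.0059, -0.0007, 0.0732]
[159.4   0.3 294.6] -> [0.0136, -0.0006, 0.0722]
```

Call:
servo_tool(plan=[[[0,-0.002,0,0.02,0],[0,-0.002,0,0.04,0],[0,-0.002,0,0.058,0],[0,-0.001,0,0.068,0],[0,0,0,0.072,0],[0,0.002,0,0.072,0],[0,0.004,0,0.072,0],[0,0.006,0,0.072,0],[0,0.008,0,0.072,0],[0,0.01,0,0.072,0],[0,0.012,0,0.072,0],[0,0.012,0,0.072,0]]])

```text
time_s: 21.17
tool_pos: [0.6151, -0.0507, 0.2952]
tool_rot: [179.5, -1.9, 84.4]
force: [0.2, -0.0, -0.1]
grip_width: 0.0006
```

```bash
python3 r.py; python3 m2.py 10 >/dev/null; python3 -c "
from p import *
tool([arc(1.624-.045*k,push=2) for k in range(1,13)])"
```

```text
t 21.3667 tool [ 0.6147 -0.0508  0.2948] [179.59  -1.96  84.4 ] xc 160.93 yc 0.89 F along ex -0.05 [-0.03  0.05 -0.21] w 0.0005
[147.8   0.3 295.8] -> [0.0133, -0.0004, -0.0007]
[138.    0.3 296.5] -> [0.0231, -0.0003, -0.001]
[128.3   0.3 296.7] -> [0.0329, -0.0002, -0.0009]
[118.5   0.3 296.5] -> [0.0427, -0.0001, -0.0004]
[108.7   0.3 295.9] -> [0.0524, 0.0, 0.0006]
[ 98.9   0.3 294.8] -> [0.0622, 0.0001, 0.002]
[ 89.2   0.3 293.2] -> [0.0718, 0.0002, 0.0039]
[ 79.5   0.3 291.2] -> [0.0814, 0.0003, 0.0063]
[ 69.9   0.3 288.8] -> [0.0909, 0.0004, 0.009]
[ 60.4   0.3 285.9] -> [0.1003, 0.0005, 0.0122]
[ 51.    0.3 282.5] -> [0.1095, 0.0006, 0.0159]
[ 41.8   0.3 278.8] -> [0.1186, 0.0007, 0.02]
```

View pics/scene10.png

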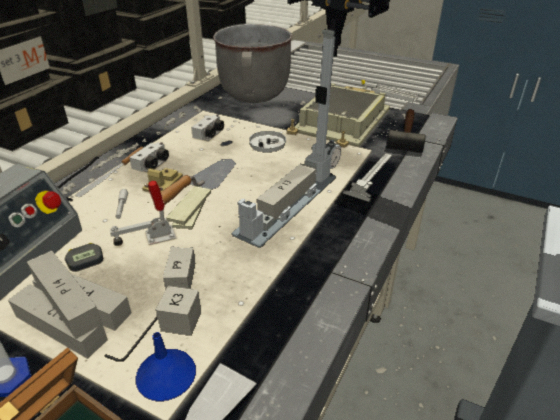

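The fingers are just behind the top of the rail (337,45). Now I push it along its arc.

Call:
servo_tool(plan=[[[0,0.004,0,0,0],[0,0.01,0,-0.001,0],[0,0.018,0,-0.001,0],[0,0.027,0,-0.001,0],[0,0.037,0,-0.001,0],[0,0.047,0,0,0],[0,0.057,0,0.001,0],[0,0.067,0,0.003,0],[0,0.077,0,0.005,0],[0,0.086,0,0.0075,0],[0,0.095,0,0.0105,0],[0,0.104,0,0.0137,0]]])

```text
time_s: 22.57
tool_pos: [0.6251, 0.054, 0.2842]
tool_rot: [179.6, -2.0, 84.4]
force: [0.2, -0.6, -0.4]
grip_width: 0.0007
```

```bash
python3 r.py; python3 -c "
from p import *
tool([arc(1.17-.05*k,push=2) for k in range(1,13)])"
```

```text
t 22.7667 tool [0.6248 0.0546 0.284 ] [179.61  -1.95  84.44] xc 55.10 yc -0.62 F along ex -0.16 [0.02 0.16 0.2 ] w 0.0005
[ 49.2   0.3 281.8] -> [0.0077, 0.0006, 0.0031]
[ 39.    0.3 277.5] -> [0.0177, 0.0007, 0.0077]
[ 29.    0.3 272.7] -> [0.0275, 0.0008, 0.0129]
[ 19.3   0.3 267.4] -> [0.0371, 0.0008, 0.0185]
[  9.8   0.3 261.5] -> [0.0463, 0.0009, 0.0247]
[  0.7   0.3 255.2] -> [0.0553, 0.001, 0.0313]
[ -8.2   0.3 248.4] -> [0.0639, 0.001, 0.0384]
[-16.7   0.3 241.1] -> [0.0721, 0.0011, 0.046]
[-24.8   0.3 233.4] -> [0.0799, 0.0011, 0.054]
[-32.5   0.3 225.3] -> [0.0874, 0.0011, 0.0624]
[-39.8   0.3 216.7] -> [0.0944, 0.0012, 0.0711]
[-46.6   0.3 207.8] -> [0.1009, 0.0012, 0.0803]
```

Call:
servo_tool(plan=[[[0,0.008,0.001,0.003,0],[0,0.018,0.001,0.008,0],[0,0.0275,0.001,0.013,0],[0,0.037,0.001,0.0185,0],[0,0.046,0.001,0.0245,0],[0,0.055,0.001,0.0315,0],[0,0.064,0.001,0.0385,0],[0,0.072,0.001,0.046,0],[0,0.08,0.001,0.054,0],[0,0.0875,0.001,0.0625,0],[0,0.0945,0.001,0.071,0],[0,0.101,0.001,0.08,0]]])

```text
time_s: 23.82
tool_pos: [0.6368, 0.1565, 0.2072]
tool_rot: [179.6, -1.9, 84.4]
force: [1.2, 0.1, 0.9]
grip_width: 0.0005
```

```bash
cat > ra.py <<'E'
from p import *
for n in ["scene","side"]:
    W=cloud(read_camera(n)); x=(W-O)@ex*1e3; y=(W-O)@ey*1e3; z=W[...,2]*1e3
    m=(abs(y)<12)&(x>-125)&(x<125)&(z>68)&(np.hypot(x-128,z-80)<262)&(np.hypot(x-128,z-80)>60)&~((x<-100)&(z<97))
    # angle by histogram of bearing (includes fingers)
    t=np.arctan2(z[m]-80,128-x[m]); h,e=np.histogram(t,bins=np.arange(-.1,1.7,.05))
    i=h.argmax(); s=t[(t>e[max(i-1,0)])&(t<e[min(i+2,len(e)-1)])]; print(n,"rail bearing %.3f"%np.median(s),len(s),m.sum())
E
python3 r.py; python3 ra.py; python3 -c "
from p import *
tool([arc(.57-.045*k,push=2) for k in range(1,13)])"
```

```text
t 24.0167 tool [0.6361 0.1566 0.2067] [179.61  -1.91  84.39] xc -47.49 yc -0.64 F along ex -0.41 [ 0.01  0.42 -0.17] w 0.0002
scene rail bearing 0.532 487 1011
side rail bearing 0.515 317 729
[-52.4   0.3 199.5] -> [0.0061, -0.0004, 0.0095]
[-57.8   0.3 190.9] -> [0.0112, -0.0004, 0.0183]
[-62.7   0.3 182.1] -> [0.0158, -0.0004, 0.0273]
[-67.3   0.3 173. ] -> [0.0201, -0.0005, 0.0365]
[-71.4   0.3 163.8] -> [0.0239, -0.0005, 0.0459]
[-75.1   0.3 154.3] -> [0.0273, -0.0006, 0.0555]
[-78.4   0.3 144.7] -> [0.0302, -0.0006, 0.0653]
[-81.2   0.3 134.9] -> [0.0326, -0.0007, 0.0751]
[-83.5   0.3 125. ] -> [0.0346, -0.0007, 0.0851]
[-85.3   0.3 115. ] -> [0.0361, -0.0008, 0.0951]
[-86.7   0.3 104.9] -> [0.0372, -0.0008, 0.1053]
[-87.7   0.3  94.8] -> [0.0378, -0.0009, 0.1154]
```

The rail follows, at about 0.53 rad. Continuing to just above the catch.

Call:
servo_tool(plan=[[[0,0.006,0,0.0095,0],[0,0.011,0,0.018,0],[0,0.016,0,0.027,0],[0,0.02,0,0.0365,0],[0,0.024,0,0.046,0],[0,0.0273,0,0.0555,0],[0,0.03,0,0.065,0],[0,0.0325,0,0.074,0],[0,0.034,0,0.082,0],[0,0.0352,0,0.089,0],[0,0.036,0,0.095,0],[0,0.0365,0,0.099,0]]])

```text
time_s: 25.17
tool_pos: [0.6419, 0.1944, 0.1103]
tool_rot: [179.5, -1.9, 84.3]
force: [-0.1, -0.0, 0.8]
grip_width: 0.0001
```

```bash
python3 r.py; python3 ra.py; python3 -c "
from p import *
tool([arc(.02*k,push=0) for k in range(4,-1,-1)])"
```

```text
t 25.3667 tool [0.642  0.1943 0.1109] [179.48  -1.96  84.3 ] xc -85.66 yc 1.10 F along ex -0.24 [-0.22  0.26  0.06] w 0.0004
scene rail bearing 0.106 589 1022
side rail bearing 0.085 398 770
[-86.4   0.3 108. ] -> [0.0005, -0.0013, 0.0038]
[-87.    0.3 103.5] -> [0.0009, -0.0013, 0.0083]
[-87.4   0.3  99. ] -> [0.0012, -0.0014, 0.0128]
[-87.8   0.3  94.5] -> [0.0014, -0.0014, 0.0173]
[-88.    0.3  90. ] -> [0.0015, -0.0014, 0.0219]
```

Call:
servo_tool(plan=[[[0,0.0005,-0.001,0.003,0],[0,0.001,-0.001,0.006,0],[0,0.001,-0.001,0.009,0],[0,0.001,-0.001,0.012,0],[0,0.0015,-0.001,0.015,0],[0,0.0015,-0.001,0.018,0],[0,0.0015,-0.001,0.02,0],[0,0.0015,-0.001,0.022,0],[0,0.0015,-0.001,0.022,0]]])

```text
time_s: 26.27
tool_pos: [0.6418, 0.1968, 0.0907]
tool_rot: [179.5, -2.0, 84.3]
force: [-2.4, 1.4, 6.4]
grip_width: 0.0005
```

```bash
python3 r.py
```

```text
t 26.4667 tool [0.6418 0.1968 0.0906] [179.47  -2.    84.31] xc -88.14 yc 0.63 F along ex 0.10 [-2.68  0.19  6.15] w 0.0009
```

Call:
servo_tool(plan=[[[0,0,0,0.0018,0],[0,0,0,0.0025,0],[0,0,0,0.0032,0],[0,0,0,0.004,0],[0,0,0,0.0045,0],[0,0,0,0.0045,0]]])

```text
time_s: 27.02
tool_pos: [0.6419, 0.1969, 0.0902]
tool_rot: [179.5, -2.1, 84.3]
force: [-8.2, -1.8, 19.5]
grip_width: 0.0006
```

```bash
python3 r.py; python3 ra.py
```

```text
t 27.2167 tool [0.6419 0.1969 0.0901] [179.47  -2.08  84.3 ] xc -88.18 yc 0.76 F along ex 3.48 [-8.29 -2.58 20.08] w 0.0006
scene rail bearing 0.038 350 702
side rail bearing 0.020 316 632
```

20 N with almost no motion means it is on the solid stop. I back off and see whether it holds.

Call:
servo_tool(plan=[[[0,0,0,0.002,0],[0,0,0,0,0],[0,0,0,-0.002,0],[0,0,0,-0.005,0],[0,0,0,-0.01,0],[0,0,0,-0.02,0],[0,0,0,-0.04,0],[0,0,0,-0.07,0],[0,0,0,-0.1,0],[0,0,0,-0.13,0],[0,0,0,-0.16,0],[0,0,0,-0.19,0]]])

```text
time_s: 28.37
tool_pos: [0.6394, 0.1899, 0.2823]
tool_rot: [179.4, -2.1, 84.3]
force: [0.2, -0.3, -1.0]
grip_width: 0.0003
```

Call:
servo_tool(plan=[[[0,0.03,-0.03,-0.03,0],[0,0.06,-0.06,-0.06,0],[0,0.08,-0.09,-0.08,0],[0,0.08,-0.1,-0.08,0],[0,0.08,-0.1,-0.08,0],[0,0.08,-0.1,-0.08,0]]])

```text
time_s: 28.87
tool_pos: [0.5461, 0.2781, 0.3662]
tool_rot: [179.3, -2.2, 84.5]
force: [0.6, -1.2, -0.8]
grip_width: 0.0002
```

```bash
python3 r.py; python3 ra.py; python3 m2.py 11 >/dev/null; python3 - <<'E'
from p import *
for f in ["scene11","side11"]:
    W=cloud(dict(np.load(f+".npz"))); x=(W-O)@ex*1e3; y=(W-O)@ey*1e3; z=W[...,2]*1e3
    m=(abs(y)<8)&(x>-70)&(x<60)&(z>72)&(z<110); k=np.polyfit(x[m],z[m],1); k=np.polyfit(x[m][r:=abs(z[m]-np.polyval(k,x[m]))<1.5],z[m][r],1) if m.sum()>20 else k
    print(f,m.sum(),"rail top slope rad",-k[0].round(4),"z at x=0",k[1].round(1))
    m=(abs(y-.5)<14)&(x>-110)&(x<-70)&(z>75)&(z<110); print("pad z",np.median(z[m&(x>-104)]),m.sum())
    m=(abs(y)<25)&(z>58)&(z<68)&(x<-40); print("prism xmin",x[m&(x>-95)].min(), np.median(z[m&(x>-75)]))
c=read_camera("scene")["image"][120:280,160:380]
cv2.imwrite("pics/crop11.png",cv2.resize(c,None,fx=3.5,fy=3.5,interpolation=3)[...,::-1])
E
```

```text
t 29.0667 tool [0.5475 0.2751 0.3636] [179.46  -1.99  84.12] xc -155.58 yc -101.69 F along ex 0.44 [ 0.36 -0.48 -0.29] w 0.0011
scene rail bearing 0.055 570 686
side rail bearing 0.027 382 411
scene11 283 rail top slope rad -0.0005 z at x=0 87.1
pad z 92.99287135586981 272
prism xmin -80.05621603992661 65.38149101542406
side11 189 rail top slope rad 0.0035 z at x=0 83.8
pad z 90.17903277017054 168
prism xmin -79.43362164006277 62.774649370049396
```

View pics/crop11.png

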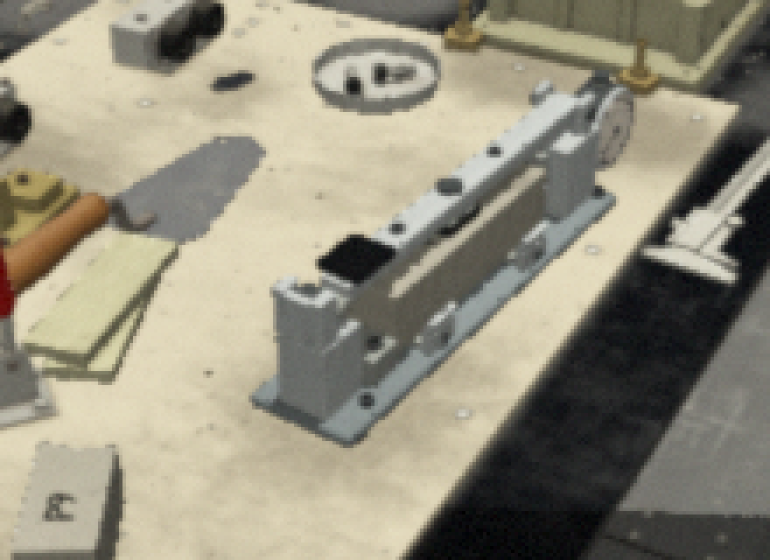

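The crop shows the rail shut and level over the prism, with its tip in the catch post (about 320,290) and the prism against the fixed anvil. The rail slope is about 0.000 to 0.004 rad after release, and the arm is clear. Handing in.

```bash
python3 -c "
from h import *
print(env.sign_off())"
```

```text
the job is handed in; nothing more can be done
None
```

The prism is set in the comparator and the hold-down rail is pressed shut and holding. I handed the job in at about 29 s of robot time; no verdict was reported.

**What I did**
- **Seating:** I gripped the prism at its middle and pressed it on the sprung anvil just above the fixed anvil. The most I read was 14.8 N, about 9.8 mm of travel, so it stayed short of the end stop. I lowered it flat on the bed, eased it back onto the fixed anvil and let go.
- **Rail:** I swung the rail over from behind and pressed it down on its pad. The force ended at about 20 N on the solid stop, under the 40 N limit.

**Last checks, with the arm clear**
- **Rail:** it stayed shut on release, with a measured slope of about −0.0005 rad (scene camera) and 0.0035 rad (side camera). Caught means under 0.015.
- **Prism:** its end is at x about −80 mm, against the fixed anvil. Its top is about 64 mm above the bench, the height it should have when seated.
- **Bystanders:** my path never went near the half prism and cube. They looked unmoved in the pictures during the job, but I did not measure them at the end.

**What disagreed**
- **Sideways position:** the prism sits about 1 mm off centre between the cheeks, within the 2 mm a side.
- **Sideways tilt:** the depth maps showed 0.5 to 1.3° across the prism with the rail still up. I put this down to camera bias, because the seated height agreed.
- **Rough rail angle:** a cruder estimate read 0.03 to 0.06 rad, but it is biased because it sees the rail's top face rather than the hinge line.

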